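# Clamp the vials in the bench shaker

### The job

Make the vial shaker ready to run: with the fingers alone, push the open clamp strap round over the three vials until it is fully home on the cam stud, and only then push the cam lever over and all the way down so that the vials are clamped. Nothing is to be picked up: leave the vials standing in their pockets, do not disturb the other things on the bench, and take the hand away at the end.

Things in the scene. Friction and masses are not known exactly. Their poses are not given: they have to be found in the camera images.
- shaker: fixed bench vial shaker: white housing 160 (x) x 200 (y) x 44 mm, knobs on its front; aluminium platform 124 x 192 mm, top 58 mm above the bench, and on it a grey block 40 x 102 mm, top at 86 mm, holding three capped vials in a row along y. Strap post at y = +80 mm, cam stud at y = -68 mm. Origin under its centre at bench height; x front to back (front faces the robot), y left, z up; yaw varies
- strap (a joint): swing angle (rad) of the clamp strap about its upright post. 0 = home against its stop: straight over the vials, slot fully on the cam stud. Grows as it swings away to the shaker's front (1.57: points straight to the front), at most 2.0; starts at 0.7 to 1.6. Stays where left (friction 0.08 N m). While loose, a spring holds it tilted up 2.4 deg, clear of the caps (112 mm above the bench) by 1 mm or more
- strap_bar: the clamp strap: flat steel bar 30 mm wide, 5 mm thick, with three rubber buttons under it (part of this body) that press the caps with 3 to 4 N each when it is clamped. Origin on its cross pin at the post, 116.5 mm above the bench, at mid thickness; the bar runs along its -y, z up. Loose it is tilted up 0.042 rad towards its free end; clamped it is nearly level
- strap_end (a point): middle of the strap's free end, at mid thickness, 162.5 mm from the post axis, 123 mm above the bench when loose. The strap's slot, centred 148 mm from the post axis, is open on the leading side. Moves with the strap
- strap_tab (a point): middle of the outer face of the upright finger tab on the strap's trailing edge (facing the shaker's front when home); pushing this face swings the strap home. Tab 40 mm long (28 to 68 mm from the post axis), 3 mm thick, outer face 16 mm from the strap's centre line and 1 mm outside its edge; top 137 mm above the bench, this point 128 mm (strap's top 121 mm). Moves with the strap
- strap_pivot (a point): axis of the strap's post at the height of its cross pin, 116.5 mm above the bench; a yoke 42 mm wide round it reaches 124 mm. Fixed on the shaker
- cam_lever (a joint): cam lever angle (rad) about a level axis along the shaker's x. 0 = open, leaning 0.436 (25 deg) past upright, outwards to the shaker's right; upright at 0.436; it closes over to the left and down along the strap; 2.0 = fully down, level above the strap, at its stop. Starts at 0 to 0.15. Friction 0.12 N m holds it anywhere. Closed too early, its washer blocks the strap
- lever_tip (a point): end of the cam lever, on its centre line, 68 mm from its axis. The lever is a flat black bar, 13 mm wide (18 mm over the last 20 mm) and 6 to 7 mm thick in the direction it swings. Moves with the lever
- lever_pivot (a point): lever axis above the stud, 140 mm above the bench; an eccentric steel barrel of 26 mm diameter turns round it, over a thrust washer that it drives 7.7 mm down onto the strap. Fixed on the shaker
- vial_0: sample vial with a blue screw cap, 24 mm diameter, 50 mm tall, loose in one of the three pockets of the shaker's block (32 mm apart; which pocket varies); stands 24 mm deep, its underside 62 mm above the bench; to be left in its pocket; origin at the centre of its underside
- vial_1: sample vial with a green screw cap, 24 mm diameter, 50 mm tall, loose in one of the three pockets of the shaker's block (32 mm apart; which pocket varies); stands 24 mm deep, its underside 62 mm above the bench; to be left in its pocket; origin at the centre of its underside
- vial_2: sample vial with a white screw cap, 24 mm diameter, 50 mm tall, loose in one of the three pockets of the shaker's block (32 mm apart; which pocket varies); stands 24 mm deep, its underside 62 mm above the bench; to be left in its pocket; origin at the centre of its underside
- spare_vial: spare sample vial, same as those in the shaker (24 mm diameter, 50 mm tall), standing on the bench left of the shaker; leave it alone; origin at the centre of its underside
- forceps: steel forceps lying on the bench near its front edge, 132 mm long; leave alone; origin at the centre of its underside
- pen_3: white ball-point pen lying on the bench, front left, 145 mm long; leave alone; origin at the centre of its underside
- timer: square white bench timer, 64 x 64 x 20 mm, left of the shaker; leave alone; origin at the centre of its underside
- tally_counter: white hand tally counter, 29 x 42 x 45 mm, right of the shaker; leave alone; origin at the centre of its underside
- cover_slips: small box of cover slips, 31 x 31 x 14 mm, right of the shaker; leave alone; origin at the centre of its underside
- oil_bottle: small capped immersion-oil bottle, 26 mm diameter, 50 mm tall, right of the shaker; leave alone; origin at the centre of its underside
- eraser: eraser, 19 x 42 x 12 mm, front right; leave alone; origin at the centre of its underside

How it is judged (in metres and radians):
On the way, in this order (a step that is already met when the one before it is completed fails the run):
1. the strap is home over the vials while the cam lever is still open (value of joint strap below 0.03 rad and value of joint cam_lever below 0.8 rad), for 0.2 s.
2. the cam lever is pushed fully down with the strap home (value of joint strap below 0.03 rad and value of joint cam_lever above 1.9 rad), for 0.2 s.
At the end, for the whole second after the job is handed in: The strap is home (within 0.03 rad), the cam lever is down (1.9 rad or more of 2.0), the strap's buttons press each of the three vials with more than 1.5 N, and the vials stand upright in their pockets (moved under 8 mm, not raised by 4 mm) (all of step 2 and contact force between strap_bar and vial_0 above 1.5 N and contact force between strap_bar and vial_1 above 1.5 N and contact force between strap_bar and vial_2 above 1.5 N and z of each of vial_0, vial_1, vial_2 in the frame of shaker below 0.066 m and angle between each of vial_0, vial_1, vial_2's own z axis and vertical below 0.15 rad and distance of each of vial_0, vial_1, vial_2 from where it was at the start of the episode below 0.008 m); the robot touches nothing.
It fails at once if the strap is pushed with the arm or the hand instead of a finger (contact force between the arm and strap_bar above 3 N).
It fails at once if a vial is lifted in or out of its pocket (z of any of vial_0, vial_1, vial_2 in the frame of shaker above 0.072 m).
It fails at once if another thing on the bench is disturbed (moved 20 mm or more) (distance of any of spare_vial, forceps, pen_3, timer, tally_counter, cover_slips, oil_bottle, eraser from where it was at the start of the episode above 0.02 m).
It also fails if it takes over 53 s, if anything falls off the work surface, if the arm or the gripper's body presses on something with over 40 N, if the wrist force passes 120 N, or if a joint passes its speed limit or range.

### The arm

A 6-joint arm with a two-finger parallel gripper is mounted at the origin on a cart in front of the work surface, level with it; the furniture and walls round the work are solid. World frame = base frame: x ahead of the robot, y to its left, z up, the work surface at z = 0. Lengths are in m, angles in degrees, forces in N, time in s.
With the tool pointing down it reaches from about 0.25 to 0.725 m from the base axis. Payload 9.7 kg.
Tool frame: the origin (TCP) lies at the centre of the arm's flange, where the gripper is bolted on; the fingertips stand 173 mm ahead of it and the grasp point (between the pads) lies bot.grip_depth ahead of it (bot.grip_depth is the distance from the TCP to the grasp point, in m); z points along the fingers, y is the direction in which the jaws open and shut (so a half turn about z gives the same grasp; the last joint's range is limited). The gripper opens to 85 mm and grips with 20 to 120 N. Pads are 22 mm wide; open, the fingers measure 114 mm over their backs; the gripper's body (76 mm by 85 mm) begins 54 mm behind the grasp point. The pads swing forward as they close: fully open they stand 13 mm farther back than shut.
Start: joints at [-72.995, 4.979, 10.078, 95.1, 0, 90], TCP at [0.161, -0.526, 0.405] pointing down, gripper open.
Joint ranges: [-179.16, 179.16], [-48.56, 103.87], [-65.8, 70.77], [-126.05, 130.52], [-82.76, 87.17], [-180, 180]. Speed limits (degrees/s): [127.2, 127.2, 147.25, 180, 180, 180].

### API

Orientations are given as [roll, pitch, yaw] about the fixed x, y, z axes, in that order (R = Rz(yaw) Ry(pitch) Rx(roll)).
In Python, from workcell import status, viewer, bot gives the robot as it stands. The module is installed in compiled form; this text tells all that it offers.
- The arm moves only by the tool move_arm, never from a script. Its argument "commands" is a list of rows, each an object with "claw": the gripper's target within -1 to 1 (fully open at 1, half-way at 0, shut at -1); "travel": the shift along the tool's x, y, z in cm, a list of three; "turn": the turn about the tool's z in degrees. A call has 1 to 5 rows; each row shifts and turns the commanded pose from where the row before left it, along the tool's axes as they then stand; what a row does not reach is not made up. A row lasts 1/12 s, in which the tool goes at most 41.7 mm and 7.16 degrees, less where a joint would pass 70% of its speed; a pose out of reach is approached as far as the arm can. A call is refused whole if a number of a shift passes 4.17 or a number of a turn 7.16, either way. A call with a gripper value outside its range is refused whole. The fingers move at their own pace and stop on an object; "squeeze" is the grip in N (left out, the last holds). Time passes only in rows, so rows that do not move let the fingers close. It gives the time, the measured TCP pose, the force and the opening at its end, in the units of the state.
- status.get_obs(): the state, without advancing time (a new reading comes with each control period).
- viewer.camera(name): name is "scene" or "top" or "wrist"; returns the picture (420x560x3 uint8, blue, green, red); there is no depth.
- viewer.camera_params(name): a dict with "camera_matrix" (3x3 intrinsics, pixels), "D" ([k1, k2, p1, p2, k3] as OpenCV has them; the pictures are not rectified), "xyz" and "rotation" of the camera in the world. Camera axes: x right, y up, looking along -z (the intrinsics and any distortion apply to the point x, -y, -z); pixel columns grow to the right and rows downward; lengths in m; the calibration is good to about 2 mm. A picture is of the moment at which its call begins: read the wrist's pose just before it. camera_params takes no time and is no camera call; for the wrist camera it gives the pose at the moment of the call.
- bot.job_done(): hands the job in, once; it reports no verdict.
The state is a dict: "time": time; "q": joint angles; "qd": joint speeds; "joint_efforts": joint torques, N m; "ee_pos": TCP position; "tcp_rot": TCP orientation; "wrist_force": force on the tool from outside, world axes, zero at the start; "torque": the same for the moment, N m; "opening": finger opening in m.
Only numpy, scipy, OpenCV 4.12 (cv2) and the standard library are available. Lean on these libraries where they do the work, as an engineer would, in place of code of your own. Each camera call takes 0.05 s, during which the arm holds its last target.

## Working session

There is one attempt and no reset: what is moved stays moved. The work goes in short steps, Python scripts to look and compute and a tool call to move; the robot and the scene stay as the last step left them, time stands still between calls to the robot, and variables do not carry over. Pictures are saved under pics/ and viewed, and the job is handed in when it is done.

Besides the shell and the picture viewer there is one more tool, called after "Emit:" in YAML: its name, and indented under it one key for each argument. move_arm: Moves the arm, as the interface text tells. Its arguments: {"type":"object","properties":{"commands":{"type":"array"},"squeeze":{"type":"number"}},"required":["commands"]}

```bash
mkdir -p pics; python3 - <<'E'
from workcell import status, viewer, bot
import cv2
for n in ("scene","top"):
    cv2.imwrite(f"pics/{n}0.png",viewer.camera(n)); p=viewer.camera_params(n); print(n,p)
print(status.get_obs(),bot.grip_depth)
E
```

```text
scene {'camera_matrix': array([[425.96503933,   0.        , 276.73465519],
       [  0.        , 425.96503933, 212.7071704 ],
       [  0.        ,   0.        ,   1.        ]]), 'D': array([-0.06709866,  0.        ,  0.        ,  0.        ,  0.        ]), 'xyz': array([-0.28155427, -0.60506978,  0.65807474]), 'rotation': array([ 62.20658713,  -0.46906934, -55.95287164])}
top {'camera_matrix': array([[411.94068419,   0.        , 278.65951179],
       [  0.        , 411.94068419, 206.05750277],
       [  0.        ,   0.        ,   1.        ]]), 'D': array([-0.0075218,  0.       ,  0.       ,  0.       ,  0.       ]), 'xyz': array([ 0.35425224, -0.0283751 ,  1.27189046]), 'rotation': array([  8.70342905,   0.54616892, -90.19307323])}
{'time': 0.1, 'q': array([-7.29953267e+01,  5.00893002e+00,  1.00402489e+01,  9.50975220e+01,
       -2.78480649e-04,  9.00024166e+01]), 'qd': array([ 0.04358978, -0.12805962,  0.09070881,  0.04763906,  0.09492567,
        0.02538273]), 'joint_efforts': array([-2.39100937e-04, -5.21561801e+01,  4.65652192e+01,  1.59686554e-02,
       -3.00680858e-05, -6.99898465e-06]), 'ee_pos': array([ 0.16085229, -0.52597255,  0.40405565]), 'tcp_rot': array([-1.79933797e+02,  2.81272801e-04,  1.70022569e+01]), 'wrist_force': array([ 0.16461675, -0.263951  ,  0.61386527]), 'torque': array([-0.03627492, -0.00885928, -0.01969751]), 'opening': 0.08546324629660933} 0.1547
```

View pics/scene0.png

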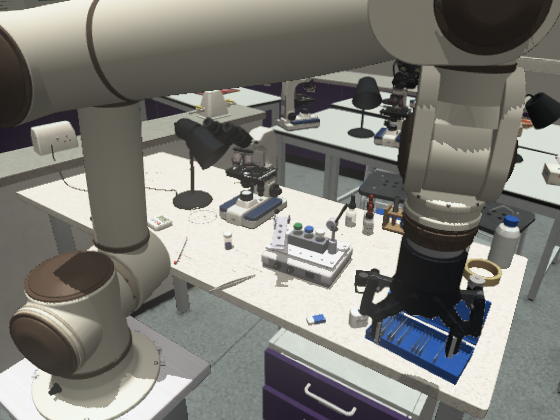

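View pics/top0.png

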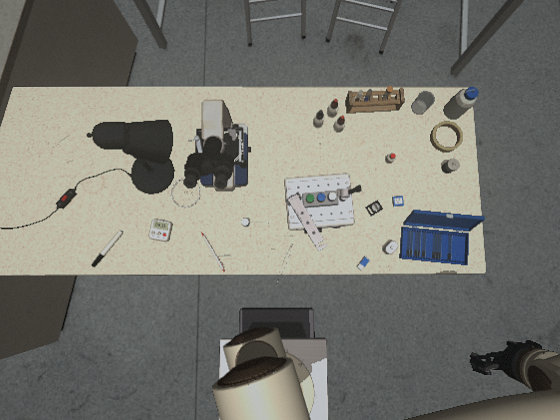

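```bash
python3 - <<'E'
import cv2
i=cv2.imread("pics/top0.png");cv2.imwrite("pics/topz.png",cv2.resize(i[90:290,190:390],None,fx=3,fy=3,interpolation=cv2.INTER_CUBIC))
i=cv2.imread("pics/scene0.png");cv2.imwrite("pics/scz.png",cv2.resize(i[140:300,180:400],None,fx=3.6,fy=3.6,interpolation=cv2.INTER_CUBIC))
E
```

```text
(no output)
```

View pics/topz.png

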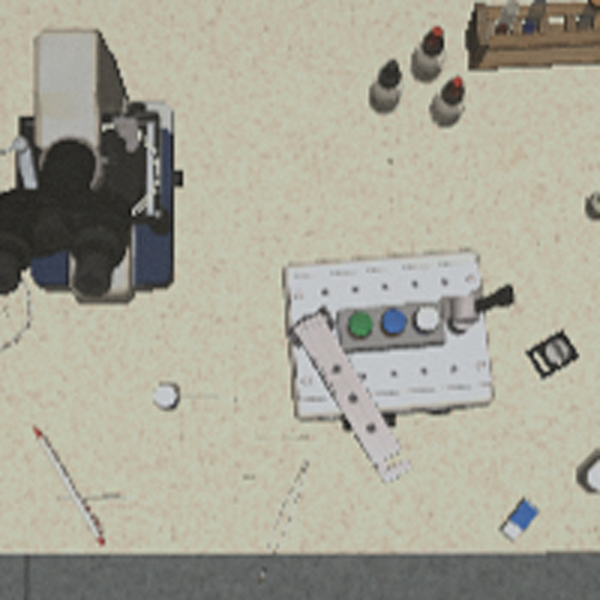

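View pics/scz.png

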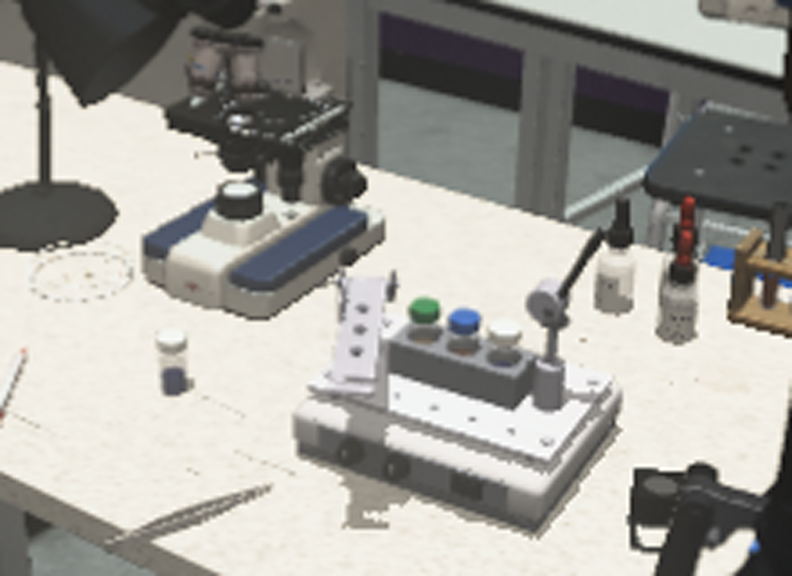

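The top view shows the caps (green, blue, white) in the zoom at (360,323), (395,322) and (427,319). The strap runs from about (312,328) to (397,470), and the lever tip is at about (505,295). Next I'll turn these into positions.

```bash
cat > h.py <<'E'
import numpy as np,cv2
from scipy.spatial.transform import Rotation as R
def cam(p):
    return p["camera_matrix"],p["D"],np.array(p["xyz"]),R.from_euler('xyz',p["rotation"],degrees=True).as_matrix()
def back(p,uv,z):
    K,D,c,Rm=cam(p)
    n=cv2.undistortPoints(np.array([[uv]],float),K,D)[0,0]
    d=Rm@np.array([n[0],-n[1],-1]); return c+d*(z-c[2])/d[2]
def proj(p,X):
    K,D,c,Rm=cam(p)
    Y=(np.atleast_2d(X)-c)@Rm; Y=Y*[1,-1,-1]
    return cv2.projectPoints(Y,np.zeros(3),np.zeros(3),K,D)[0][:,0]
E
python3 - <<'E'
from h import *
from workcell import viewer
p=viewer.camera_params("top")
for n,u,v,z in [("g",360,323,.112),("b",395,322,.112),("w",427,319,.112),("post",312,326,.124),("end",398,470,.123),("barrel",462,305,.15),("tip",505,295,.2016),("spare",167,397,.05)]:
    print(n,back(p,(190+u/3-.33,90+v/3-.33),z).round(4))
E
```

```text
g [ 0.5566 -0.1066  0.112 ]
b [ 0.5574 -0.1399  0.112 ]
w [ 0.5602 -0.1704  0.112 ]
post [ 0.5519 -0.0605  0.124 ]
end [ 0.4164 -0.139   0.123 ]
barrel [ 0.5664 -0.1983  0.15  ]
tip [ 0.5654 -0.2285  0.2016]
spare [0.4937 0.0823 0.05  ]
```

```bash
python3 - <<'E'
from h import *
from workcell import viewer,status
p=viewer.camera_params("wrist");o=status.get_obs()
c=cam(p);print(c[0],c[1]);Rt=R.from_euler('xyz',o['tcp_rot'],degrees=True).as_matrix()
print(Rt.T@(c[2]-o['ee_pos']), Rt.T@c[3]); print(Rt)
# travel to target
T=np.array([.50,-.14,.44]);print(100*Rt.T@(T-o['ee_pos']))
E
```

```text
[[309.36441288   0.         275.24980378]
 [  0.         309.36441288 213.74004498]
 [  0.           0.           1.        ]] [-0.05901725  0.          0.          0.          0.        ]
[ 0.08296754 -0.00010721  0.03142914] [[-8.54769084e-04  9.46896121e-01  3.21538496e-01]
 [ 9.99999631e-01  8.36410224e-04  1.95233767e-04]
 [-8.40719886e-05  3.21538545e-01 -9.46896487e-01]]
[[ 9.56293238e-01  2.92409174e-01 -3.42562165e-04]
 [ 2.92409374e-01 -9.56292602e-01  1.10352395e-03]
 [-4.90913647e-06 -1.15546088e-03 -9.99999332e-01]]
[ 43.7186477  -26.99743215  -3.5634571 ]
```

Emit:
move_arm:
  commands:
    - {"claw": -1,"travel": [3.4,-2.1,-0.3],"turn": 0}
    - {"claw": -1,"travel": [3.4,-2.1,-0.3],"turn": 0}
    - {"claw": -1,"travel": [3.4,-2.1,-0.3],"turn": 0}
    - {"claw": -1,"travel": [3.4,-2.1,-0.3],"turn": 0}
    - {"claw": -1,"travel": [3.4,-2.1,-0.3],"turn": 0}
  squeeze: 40

```text
time: 0.52
ee_pos: [0.2934, -0.3743, 0.4195]
tcp_rot: [-180.0, 0.0, 17.0]
wrist_force: [0.1, -1.2, 0.6]
opening: 0.0254
```

Emit:
move_arm:
  commands:
    - {"claw": -1,"travel": [3.4,-2.1,-0.3],"turn": 0}
    - {"claw": -1,"travel": [3.4,-2.1,-0.3],"turn": 0}
    - {"claw": -1,"travel": [3.4,-2.1,-0.3],"turn": 0}
    - {"claw": -1,"travel": [3.4,-2.1,-0.3],"turn": 0}
    - {"claw": -1,"travel": [3.4,-2.1,-0.3],"turn": 0}

```text
time: 0.93
ee_pos: [0.4254, -0.2239, 0.4347]
tcp_rot: [-180.0, 0.0, 17.0]
wrist_force: [1.6, -1.3, -0.6]
opening: 0.0002
```

Emit:
move_arm:
  commands:
    - {"claw": -1,"travel": [3.4,-2.1,-0.3],"turn": 0}
    - {"claw": -1,"travel": [3.4,-2.1,-0.3],"turn": 0}
    - {"claw": -1,"travel": [0,0,0],"turn": 7}
    - {"claw": -1,"travel": [0,0,0],"turn": 6}
    - {"claw": -1,"travel": [0,0,0],"turn": 0}

```text
time: 1.35
ee_pos: [0.4778, -0.1648, 0.4402]
tcp_rot: [-180.0, 0.1, 3.8]
wrist_force: [0.0, -0.4, 0.0]
opening: -0.0003
```

```bash
python3 - <<'E'
from h import *
from workcell import viewer,status
o=status.get_obs();p=viewer.camera_params("wrist");i=viewer.camera("wrist");cv2.imwrite("pics/w1.png",i)
import pickle;pickle.dump(p,open("w1.pkl","wb"))
print(o['time'],o['ee_pos'],o['tcp_rot'],o['opening'],o['qd'].round(2))
E
```

```text
1.35 [ 0.4778497  -0.16484597  0.44015075] [-1.79980578e+02  5.85850196e-02  3.84371714e+00] -0.0002967991834023683 [ -1.46  -0.58  -0.36   0.05   0.05 -11.54]
```

View pics/w1.png

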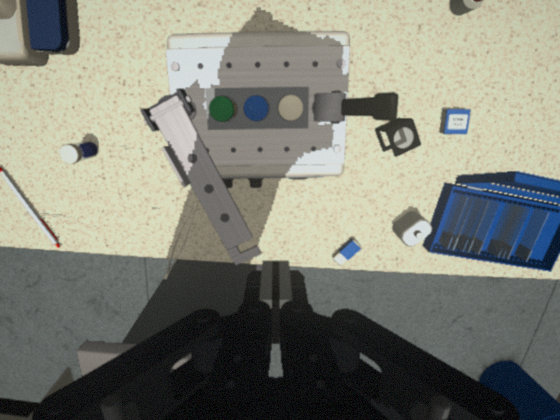

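The wrist view shows the strap from its post at about (170,105) to its end at (245,252), with the tab on its left at (177,165). The caps are at (222,108), (256,107) and (290,107), the barrel at (328,107) and the lever tip at (395,106). The arm was still turning slightly, so I'll retake it now that it has settled.

```bash
python3 - <<'E'
from h import *
from workcell import viewer,status
viewer.camera("wrist")
o=status.get_obs();p=viewer.camera_params("wrist");i=viewer.camera("wrist");cv2.imwrite("pics/w2.png",i)
import pickle;pickle.dump(p,open("w2.pkl","wb"))
print(o['time'],o['ee_pos'],o['tcp_rot'],o['qd'].round(2))
cv2.imwrite("pics/w2z.png",cv2.resize(i[20:170,130:330],None,fx=4,fy=4,interpolation=cv2.INTER_CUBIC))
cv2.imwrite("pics/w2z2.png",cv2.resize(i[50:290,130:430],None,fx=2.5,fy=2.5,interpolation=cv2.INTER_CUBIC))
E
```

```text
1.45 [ 0.47730002 -0.16566761  0.44041849] [-1.79989056e+02  2.74885723e-02  4.21075057e+00] [-0.67 -0.39 -0.07  0.1  -0.04 -0.71]
```

View pics/w2z.png

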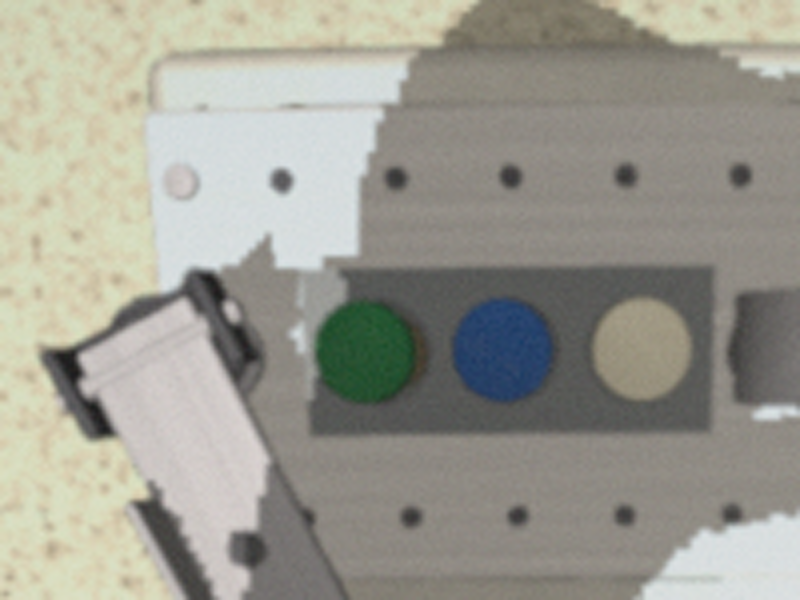

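View pics/w2z2.png

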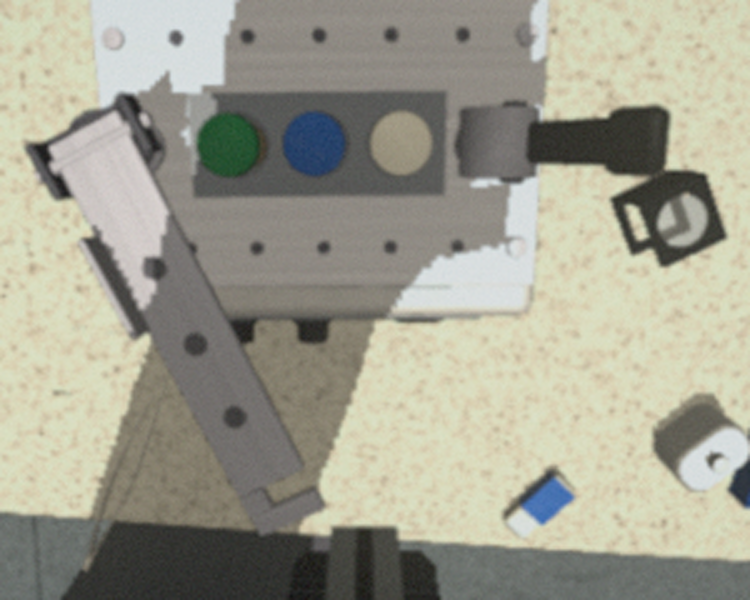

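```bash
cat > fit.py <<'E'
from h import *
import pickle
from scipy.optimize import least_squares
p=pickle.load(open("w2.pkl","rb"))
def strap(th,r,off,z):
    d=np.array([-np.sin(th),-np.cos(th)]);n=np.array([-np.cos(th),np.sin(th)])
    return [*(np.array([0,.08])+r*d+off*n),z]
A=lambda u,v:(130+(u+.5)/4-.5,20+(v+.5)/4-.5)
B=lambda u,v:(130+(u+.5)/2.5-.5,50+(v+.5)/2.5-.5)
fix=[(A(365,352),(0,.032,.112)),(A(503,350),(0,0,.112)),(A(642,349),(0,-.032,.112)),(A(148,112),(.062,.096,.058)),(A(712,267),(.02,-.051,.086)),(A(710,430),(-.02,-.051,.086)),(A(310,433),(-.02,.051,.086))]
st=[(B(263,533),(.1625,.015,.1255)),(B(325,503),(.1625,-.015,.1255)),(B(83,240),(.028,.016,.137)),(B(135,336),(.068,.016,.137))]
def pts(q):
    P=[a for _,a in fix]+[strap(q[3],*a) for _,a in st]
    P=np.array(P);c,s=np.cos(q[2]),np.sin(q[2])
    return np.c_[P[:,0]*c-P[:,1]*s+q[0],P[:,0]*s+P[:,1]*c+q[1],P[:,2]]
uv=np.array([a for a,_ in fix]+[a for a,_ in st])
def f(q): return (proj(p,pts(q))-uv).ravel()
s=least_squares(f,[.558,-.14,.06,1.0],loss='soft_l1')
print(s.x,np.degrees(s.x[2:]));print(f(s.x).reshape(-1,2).round(2))
E
python3 fit.py
```

```text
[ 0.56075244 -0.14119983  0.06596483  1.11589982] [ 3.77950629 63.93635022]
[[-0.44 -0.81]
 [ 0.02 -0.25]
 [ 0.31  0.24]
 [-1.38 -2.46]
 [ 1.42 -0.23]
 [ 0.45  0.98]
 [-0.17 -0.26]
 [ 0.19  0.58]
 [ 1.53  1.15]
 [-2.7  -0.23]
 [-0.18  1.53]]
```

The fit is good to 1–2 mm: shaker at (0.561, −0.141), yaw 3.8°, strap at 1.116 rad. Next I'll plan the approach and the push arc, with the corner of the shut fingers on the tab.

```bash
cat > plan.py <<'E'
from h import *
from fit import strap,s
from workcell import status
q=s.x
def W(P):
    c,sn=np.cos(q[2]),np.sin(q[2]);return np.array([P[0]*c-P[1]*sn+q[0],P[0]*sn+P[1]*c+q[1],P[2]])
HX,HY=.011,.008
def tgt(th,off,r=.050,ztip=.126):
    P=np.array(strap(th,r,off,ztip+.173)); return W(P+[-HX,HY,0])
def rel(a,b,o): # tool cm
    Rt=R.from_euler('xyz',o['tcp_rot'],degrees=True).as_matrix();return (100*Rt.T@(b-a)).round(2)
E
python3 - <<'E'
from plan import *
o=status.get_obs();print(o['ee_pos'],o['tcp_rot'],o['q'].round(1))
a=tgt(q[3],.016+.015);print("app",a,rel(o['ee_pos'],a,o))
for off in (.016,):
  pr=a
  for th in [q[3],1.0,.9,.8,.7,.6,.5,.4,.3,.2,.1,.05,0,-.05]:
    b=tgt(th,off);print(round(th,2),b.round(4),rel(pr,b,o));pr=b
E
```

```text
[ 0.56075244 -0.14119983  0.06596483  1.11589982] [ 3.77950629 63.93635022]
[[-0.44 -0.81]
 [ 0.02 -0.25]
 [ 0.31  0.24]
 [-1.38 -2.46]
 [ 1.42 -0.23]
 [ 0.45  0.98]
 [-0.17 -0.26]
 [ 0.19  0.58]
 [ 1.53  1.15]
 [-2.7  -0.23]
 [-0.18  1.53]]
[ 0.47716643 -0.1658726   0.44049276] [-1.79990542e+02  1.99153776e-02  4.18250316e+00] [-19.2  -0.2   8.7  99.    0.  156.6]
app [ 0.48517967 -0.05210856  0.299     ] [  1.63 -11.29  14.15]
1.12 [ 0.4926 -0.0651  0.299 ] [ 0.65  1.35 -0.  ]
1.0 [ 0.4943 -0.071   0.299 ] [ 0.12  0.6  -0.  ]
0.9 [ 0.4962 -0.0759  0.299 ] [ 0.16  0.5  -0.  ]
0.8 [ 0.4986 -0.0805  0.299 ] [ 0.21  0.48 -0.  ]
0.7 [ 0.5015 -0.0849  0.299 ] [ 0.25  0.46 -0.  ]
0.6 [ 0.5048 -0.089   0.299 ] [ 0.3   0.43 -0.  ]
0.5 [ 0.5084 -0.0928  0.299 ] [ 0.34  0.4  -0.  ]
0.4 [ 0.5125 -0.0961  0.299 ] [ 0.38  0.36 -0.  ]
0.3 [ 0.5168 -0.099   0.299 ] [ 0.41  0.32 -0.  ]
0.2 [ 0.5214 -0.1015  0.299 ] [ 0.44  0.28 -0.  ]
0.1 [ 0.5263 -0.1035  0.299 ] [ 0.47  0.24 -0.  ]
0.05 [ 0.5288 -0.1044  0.299 ] [ 0.24  0.1  -0.  ]
0 [ 0.5313 -0.1051  0.299 ] [ 0.25  0.09 -0.  ]
-0.05 [ 0.5339 -0.1056  0.299 ] [ 0.25  0.08 -0.  ]
```

Emit:
move_arm:
  commands:
    - {"claw": -1,"travel": [0.54,-3.76,0],"turn": 0}
    - {"claw": -1,"travel": [0.54,-3.76,0],"turn": 0}
    - {"claw": -1,"travel": [0.54,-3.76,0],"turn": 0}
    - {"claw": -1,"travel": [0,0,4],"turn": 0}
    - {"claw": -1,"travel": [0,0,4],"turn": 0}

```text
time: 1.92
ee_pos: [0.4859, -0.0507, 0.3617]
tcp_rot: [180.0, -0.3, 4.3]
wrist_force: [0.6, -1.0, -1.5]
opening: 0.0001
```

Emit:
move_arm:
  commands:
    - {"claw": -1,"travel": [0,0,3],"turn": 0}
    - {"claw": -1,"travel": [0,0,1],"turn": 0}
    - {"claw": -1,"travel": [0,0,0],"turn": 0}

```text
time: 2.17
ee_pos: [0.4848, -0.0524, 0.3185]
tcp_rot: [-180.0, 0.2, 4.1]
wrist_force: [-0.3, -0.1, 0.1]
opening: -0.0004
```

```bash
cat > look.py <<'E'
import sys,pickle
from h import *
from workcell import viewer,status
n=sys.argv[1]
o=status.get_obs();p=viewer.camera_params("wrist");i=viewer.camera("wrist");cv2.imwrite(f"pics/{n}.png",i)
pickle.dump(p,open(n+".pkl","wb"))
j=viewer.camera("scene");cv2.imwrite(f"pics/{n}s.png",cv2.resize(j[140:300,180:400],None,fx=3.6,fy=3.6,interpolation=cv2.INTER_CUBIC))
print(o['time'],o['ee_pos'],o['tcp_rot'],o['wrist_force'],o['qd'].round(1))
E
python3 look.py a1; python3 -c "
from plan import *
o=status.get_obs();print(rel(o['ee_pos'],tgt(q[3],.031),o))"|tail -1
```

```text
2.1667 [ 0.48481283 -0.05235625  0.31851118] [-179.95761704    0.23199716    4.05573149] [-0.31610276 -0.0618465   0.11387301] [-0.2 -0.8  5.4  2.6 -0.1  0.5]
[-0.05 -0.04  2.33]
```

View pics/a1.png

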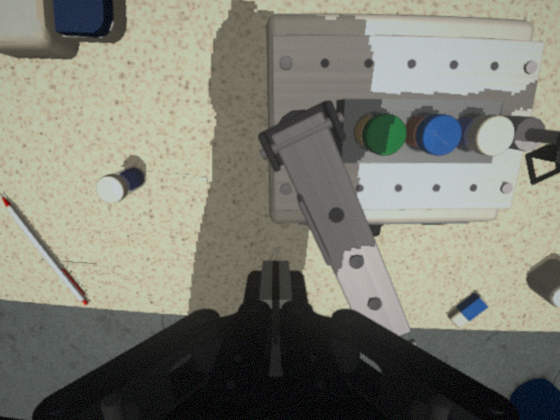

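View pics/a1s.png

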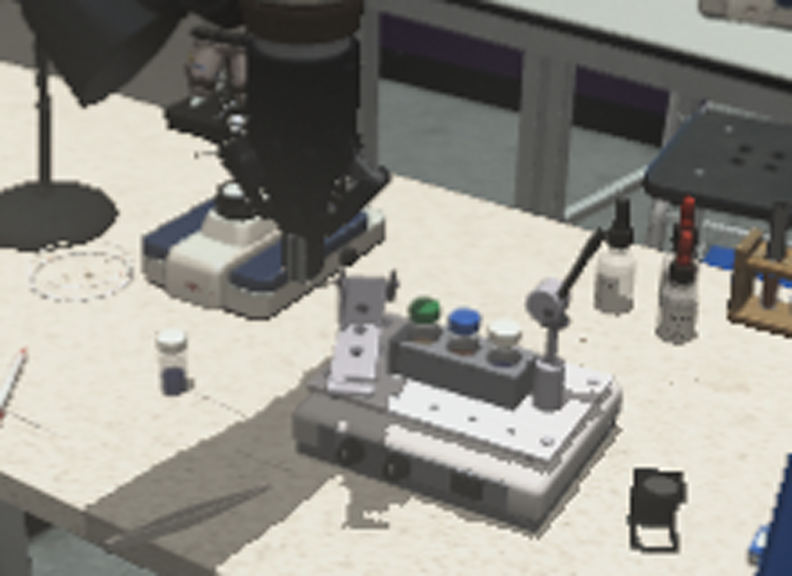

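```bash
python3 - <<'E'
from h import *
import pickle
from workcell import status
o=status.get_obs();p=pickle.load(open("a1.pkl","rb"))
Rt=R.from_euler('xyz',o['tcp_rot'],degrees=True).as_matrix()
for x in (0,.005,.011):
  for y in (-.011,-.007,0,.007):print(x,y,proj(p,o['ee_pos']+Rt@[x,y,.173]).round(0))
i=cv2.imread("pics/a1.png");cv2.imwrite("pics/a1z.png",cv2.resize(i[220:360,200:350],None,fx=4,fy=4,interpolation=cv2.INTER_CUBIC))
E
```

```text
0 -0.011 [[255. 278.]]
0 -0.007 [[263. 278.]]
0 0 [[276. 278.]]
0 0.007 [[290. 278.]]
0.005 -0.011 [[254. 269.]]
0.005 -0.007 [[262. 269.]]
0.005 0 [[276. 269.]]
0.005 0.007 [[290. 269.]]
0.011 -0.011 [[254. 258.]]
0.011 -0.007 [[262. 258.]]
0.011 0 [[276. 258.]]
0.011 0.007 [[291. 258.]]
```

View pics/a1z.png

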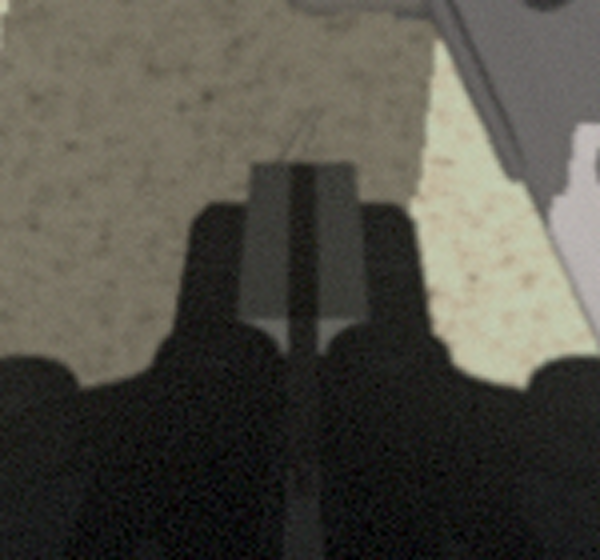

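Emit:
move_arm:
  commands:
    - {"claw": -1,"travel": [0,0,2.0],"turn": 0}
    - {"claw": -1,"travel": [0,0,0.3],"turn": 0}
    - {"claw": -1,"travel": [0.3,0.6,0],"turn": 0}
    - {"claw": -1,"travel": [0.3,0.6,0],"turn": 0}
    - {"claw": -1,"travel": [0.1,0.3,0],"turn": 0}

```text
time: 2.68
ee_pos: [0.4942, -0.0673, 0.299]
tcp_rot: [180.0, -0.1, 4.0]
wrist_force: [-2.4, 0.9, 0.3]
opening: 0.0004
```

Emit:
move_arm:
  commands:
    - {"claw": -1,"travel": [0.12,0.5,0],"turn": 0}
    - {"claw": -1,"travel": [0.16,0.5,0],"turn": 0}
    - {"claw": -1,"travel": [0.21,0.48,0],"turn": 0}

```text
time: 2.93
ee_pos: [0.4999, -0.0814, 0.2982]
tcp_rot: [-180.0, -0.0, 4.0]
wrist_force: [-1.2, 2.1, 0.6]
opening: -0.0001
```

```bash
python3 look.py a2; python3 -c "
from plan import *
o=status.get_obs();print(rel(o['ee_pos'],tgt(.8,.016),o))"|tail -1
```

```text
2.9333 [ 0.49986283 -0.08144887  0.29817195] [-1.79995303e+02 -4.27572132e-02  4.00126033e+00] [-1.21383006  2.09971122  0.61359679] [-5.7  5.4  4.8 -0.3 -0.  -5.6]
[-0.13 -0.12 -0.12]
```

View pics/a2.png

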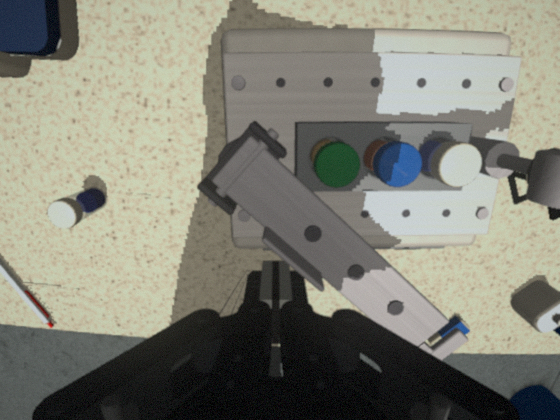

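View pics/a2s.png

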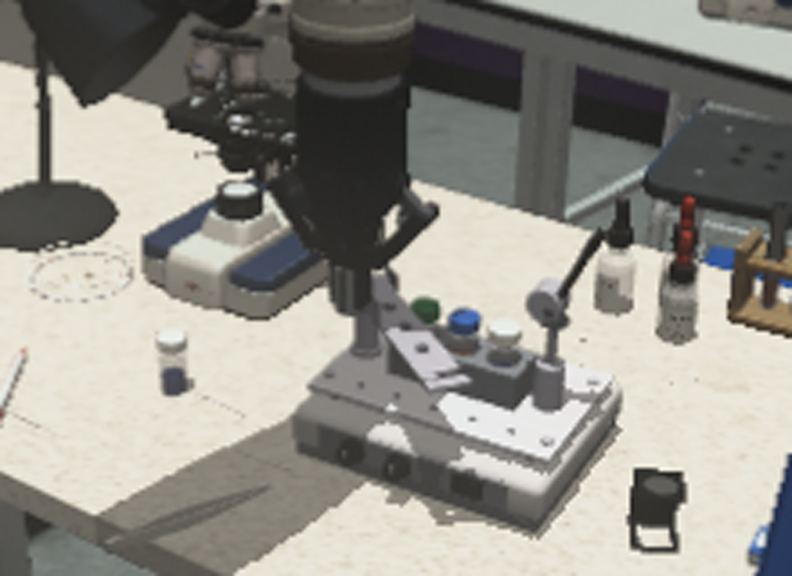

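The strap moves as planned, and the finger is in front of the tab at (285,265) in the wrist view. I'll carry on along the arc.

Emit:
move_arm:
  commands:
    - {"claw": -1,"travel": [0.22,0.42,0],"turn": 0}
    - {"claw": -1,"travel": [0.28,0.42,0],"turn": 0}
    - {"claw": -1,"travel": [0.32,0.4,0],"turn": 0}
    - {"claw": -1,"travel": [0.38,0.36,0],"turn": 0}

```text
time: 3.37
ee_pos: [0.5129, -0.0963, 0.2976]
tcp_rot: [-180.0, 0.0, 4.0]
wrist_force: [-0.5, 2.1, -0.6]
opening: -0.0
```

Emit:
move_arm:
  commands:
    - {"claw": -1,"travel": [0.4,0.32,0],"turn": 0}
    - {"claw": -1,"travel": [0.4,0.28,0],"turn": 0}
    - {"claw": -1,"travel": [0,0,0],"turn": 0}

```text
time: 3.62
ee_pos: [0.5218, -0.102, 0.2975]
tcp_rot: [180.0, -0.0, 4.0]
wrist_force: [-0.4, 0.6, -0.5]
opening: -0.0001
```

```bash
python3 look.py a3; python3 -c "
from plan import *
o=status.get_obs();print(rel(o['ee_pos'],tgt(.2,.016),o),rel(o['ee_pos'],tgt(.0,.016),o))"|tail -1
```

```text
3.6167 [ 0.52184156 -0.10197333  0.29753362] [ 1.79967941e+02 -1.60044669e-02  3.98649453e+00] [-0.41003738  0.61251858 -0.51382305] [ 0.3 -0.9 -0.9  0.1 -0.1  0.3]
[ 0.01 -0.01 -0.14] [ 0.97  0.41 -0.14]
```

View pics/a3.png

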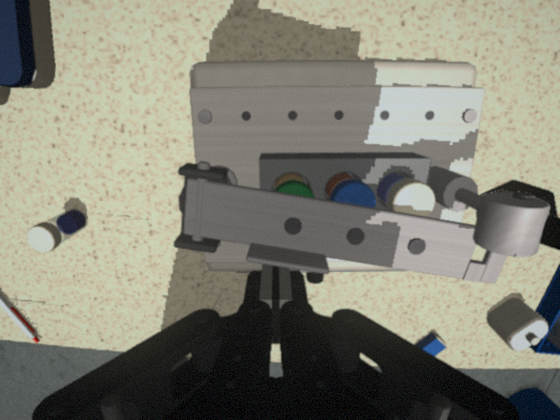

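Emit:
move_arm:
  commands:
    - {"claw": -1,"travel": [0.3,0.15,0],"turn": 0}
    - {"claw": -1,"travel": [0.3,0.12,0],"turn": 0}
    - {"claw": -1,"travel": [0.2,0.08,0],"turn": 0}
    - {"claw": -1,"travel": [0.1,0.05,0],"turn": 0}
    - {"claw": -1,"travel": [0,0,0],"turn": 0}

```text
time: 4.13
ee_pos: [0.5304, -0.1048, 0.2977]
tcp_rot: [-180.0, 0.0, 4.0]
wrist_force: [-1.8, -0.8, 1.2]
opening: 0.0001
```

Emit:
move_arm:
  commands:
    - {"claw": -1,"travel": [0.1,0,0],"turn": 0}
    - {"claw": -1,"travel": [0.1,0,0],"turn": 0}
    - {"claw": -1,"travel": [0,0,0],"turn": 0}

```text
time: 4.38
ee_pos: [0.5314, -0.1048, 0.2975]
tcp_rot: [180.0, 0.2, 4.0]
wrist_force: [-10.1, -1.4, 2.6]
opening: 0.0001
```

Emit:
move_arm:
  commands:
    - {"claw": -1,"travel": [0.1,0,0],"turn": 0}
    - {"claw": -1,"travel": [0,0,0],"turn": 0}
    - {"claw": -1,"travel": [0,0,0],"turn": 0}
    - {"claw": -1,"travel": [0,0,0],"turn": 0}

```text
time: 4.72
ee_pos: [0.5318, -0.1048, 0.2975]
tcp_rot: [180.0, 0.3, 4.0]
wrist_force: [-14.0, -1.5, 4.9]
opening: -0.0001
```

```bash
python3 look.py a4
```

```text
4.7167 [ 0.5318261  -0.10478776  0.29747621] [179.97513606   0.26062872   3.97481314] [-14.01541509  -1.47509256   4.90787265] [ 0.   0.  -0.1 -0.1  0.  -0.1]
```

View pics/a4.png

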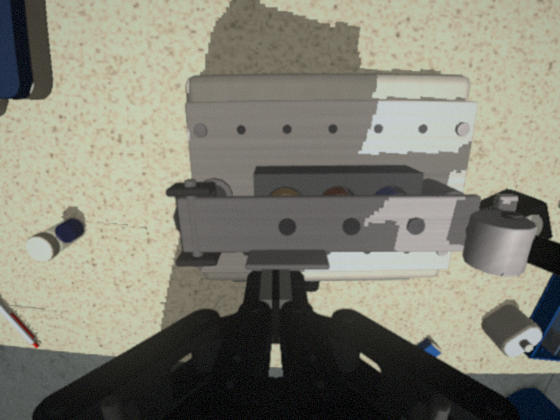

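View pics/a4s.png

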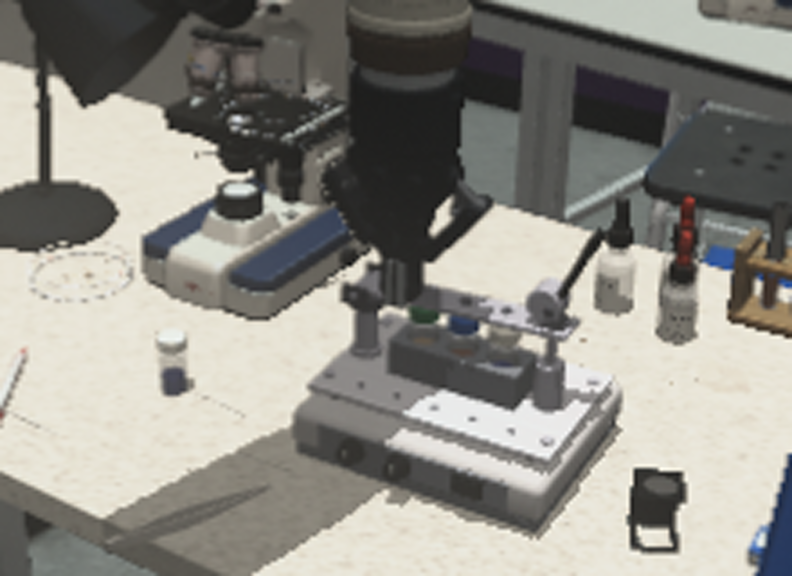

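The strap's edges are parallel to the block (back edge at row 196 at both ends), and the stop pushes back with 14 N, so it is home. Next I'll back off, raise the hand and check the strap angle and lever from above.

Emit:
move_arm:
  commands:
    - {"claw": -1,"travel": [-0.5,0,0],"turn": 0}
    - {"claw": -1,"travel": [-1.5,0,0],"turn": 0}
    - {"claw": -1,"travel": [-2,0,-2],"turn": 0}
    - {"claw": -1,"travel": [-1,2,-3.2],"turn": 0}
    - {"claw": -1,"travel": [0,2,-3.5],"turn": 0}

```text
time: 5.23
ee_pos: [0.4844, -0.1477, 0.3852]
tcp_rot: [-180.0, 0.1, 4.1]
wrist_force: [0.5, -0.5, 0.6]
opening: 0.0001
```

Emit:
move_arm:
  commands:
    - {"claw": -1,"travel": [0,2,-3],"turn": 0}
    - {"claw": -1,"travel": [0,2,0],"turn": 0}
    - {"claw": -1,"travel": [0,0,0],"turn": 0}
    - {"claw": -1,"travel": [0,0,0],"turn": 0}

```text
time: 5.57
ee_pos: [0.4891, -0.1885, 0.4146]
tcp_rot: [180.0, -0.0, 3.9]
wrist_force: [-0.4, 0.5, -0.3]
opening: -0.0003
```

```bash
python3 look.py a5;python3 -c "
import cv2
i=cv2.imread('pics/a5.png');cv2.imwrite('pics/a5z.png',cv2.resize(i[60:260,150:400],None,fx=3,fy=3,interpolation=cv2.INTER_CUBIC))"
```

```text
5.5667 [ 0.48909452 -0.18852076  0.41459882] [ 1.79998632e+02 -3.89188677e-02  3.91327348e+00] [-0.35967595  0.48139247 -0.34889163] [ 1.6 -0.3 -1.8  0.2  0.2  0.5]
```

View pics/a5.png

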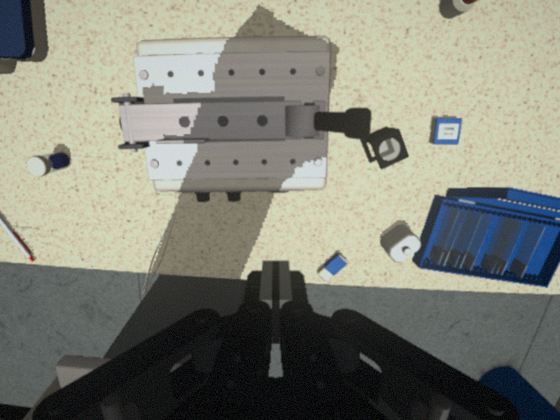

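View pics/a5z.png

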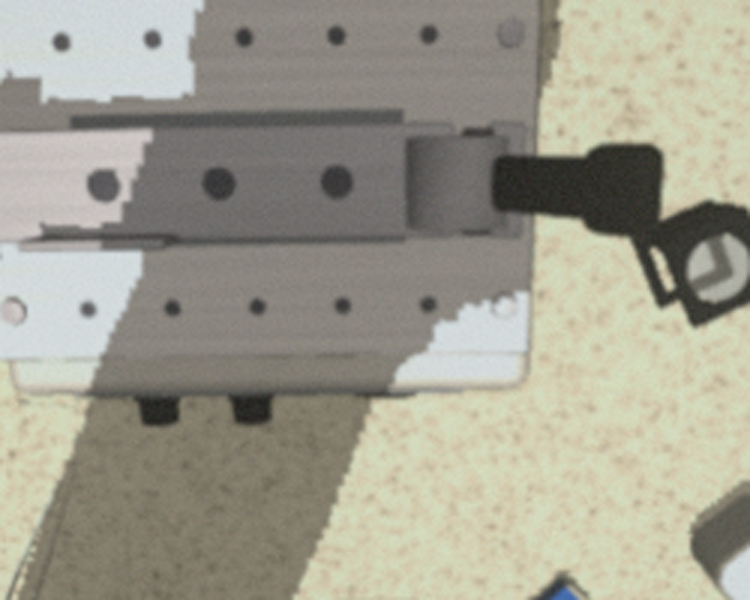

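View pics/a5s.png

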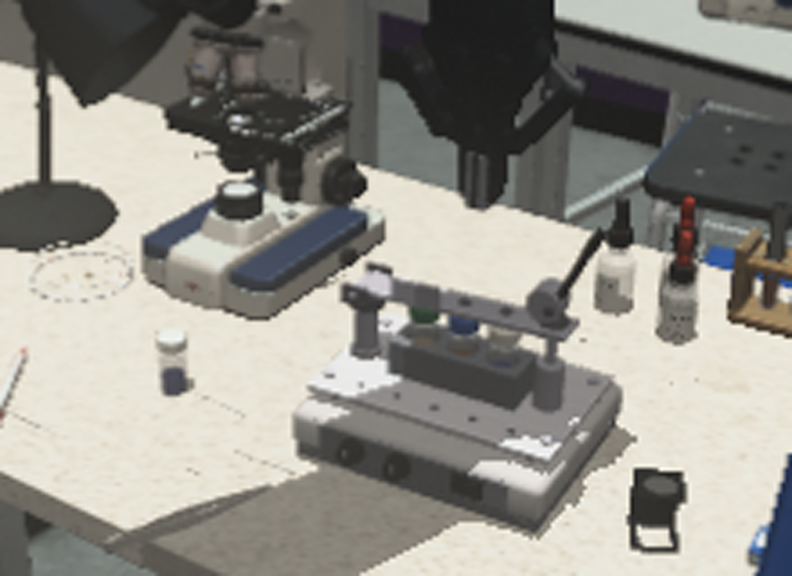

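```bash
python3 - <<'E' | tail -30
from plan import *
import pickle
p=pickle.load(open("a5.pkl","rb"));A=lambda u,v:(150+(u+.5)/3-.5,60+(v+.5)/3-.5)
P=[]
for (u,v),r in zip([(103,185),(219,183),(337,182)],(.048,.08,.112)):
    P.append(back(p,A(u,v),.119+.042*r)); print(P[-1])
v=P[2]-P[0];print("strap yaw",np.degrees(np.arctan2(v[0],-v[1])),"shaker",np.degrees(q[2]))
for n,(u,v),z in [("tip end",(662,190),.2016),("barrel",(455,184),.153)]: 
  w=back(p,A(u,v),z)-[q[0],q[1],0];c,s_=np.cos(q[2]),np.sin(q[2]);print(n,w[0]*c+w[1]*s_,-w[0]*s_+w[1]*c)
w=P[1]-[q[0],q[1],0];print("mid button",w[0]*c+w[1]*s_,-w[0]*s_+w[1]*c)
o=status.get_obs();print(o['ee_pos'])
HY=.007
def L(be,rho=.060,t=.0035):
    u=np.array([np.sin(be),np.cos(be)]);n=np.array([-np.cos(be),np.sin(be)])
    y,z=np.array([-.068,.140])+rho*u+t*n
    return W([0,y-HY,z+.173])
a=W([0,-.125,.185+.173]);ah=a.copy();ah[2]=o['ee_pos'][2];print("over",rel(o['ee_pos'],ah,o),"down",rel(ah,a,o))
t=W([0,-.068-.007-.004+.012,.358]);print("push +y to beta+10",rel(a,t,o))
pr=t
for d in range(10,91,10):
    b=L(np.radians(d));print(d,b.round(4),rel(pr,b,o));pr=b
E
```

```text
[[-0.44 -0.81]
 [ 0.02 -0.25]
 [ 0.31  0.24]
 [-1.38 -2.46]
 [ 1.42 -0.23]
 [ 0.45  0.98]
 [-0.17 -0.26]
 [ 0.19  0.58]
 [ 1.53  1.15]
 [-2.7  -0.23]
 [-0.18  1.53]]
[ 0.55805024 -0.10866794  0.121016  ]
[ 0.56052271 -0.14068312  0.12236   ]
[ 0.56286618 -0.17265647  0.123704  ]
strap yaw 4.30411875174523 shaker 3.7795062853469092
tip end 0.0014304495066557012 -0.09635127034548474
barrel 0.0005691243393908347 -0.06092048799297569
mid button -0.0001951675448741225 0.0005307294570049217
[ 0.48898907 -0.18744668  0.41393183]
over [ 7.43  8.39 -0.01] down [0.   0.   5.59]
push +y to beta+10 [ 0.02 -5.8   0.  ]
10 [ 0.5652 -0.2091  0.3727] [-0.    0.1  -1.47]
20 [ 0.5646 -0.1988  0.3706] [ 0.   -1.03  0.21]
30 [ 0.5639 -0.1891  0.3667] [ 0.   -0.97  0.39]
40 [ 0.5633 -0.1802  0.3612] [ 0.   -0.89  0.55]
50 [ 0.5628 -0.1724  0.3542] [ 0.   -0.78  0.7 ]
60 [ 0.5624 -0.1659  0.346 ] [ 0.   -0.65  0.82]
70 [ 0.5621 -0.161   0.3368] [ 0.   -0.5   0.92]
80 [ 0.5618 -0.1577  0.3269] [ 0.   -0.33  0.99]
90 [ 0.5617 -0.1562  0.3165] [ 0.   -0.15  1.04]
```

```bash
python3 - <<'E' | tail -12
from plan import *
o=status.get_obs()
HY=.007
def L(d,rho,t=.0035):
    be=np.radians(d);u=np.array([np.sin(be),np.cos(be)]);n=np.array([-np.cos(be),np.sin(be)])
    y,z=np.array([-.068,.140])+rho*u+t*n
    return W([0,y-HY,z+.173])
a=W([0,-.125,.190+.173]);print("down",rel(o['ee_pos'],a,o))
pr=a
for i,d in enumerate(range(10,101,10)):
    b=L(d,.050+.0008*i);print(d,b.round(4),rel(pr,b,o));pr=b
E
```

```text
[-0.18  1.53]]
down [7.44 8.39 5.08]
10 [ 0.5654 -0.2108  0.3628] [ 0.02 -5.52  0.02]
20 [ 0.5648 -0.202   0.3619] [ 0.   -0.88  0.09]
30 [ 0.5642 -0.1933  0.3594] [ 0.   -0.87  0.25]
40 [ 0.5637 -0.1851  0.3554] [ 0.   -0.82  0.41]
50 [ 0.5632 -0.1776  0.3499] [ 0.   -0.75  0.55]
60 [ 0.5627 -0.1711  0.343 ] [ 0.   -0.65  0.69]
70 [ 0.5624 -0.1658  0.335 ] [ 0.   -0.53  0.8 ]
80 [ 0.5621 -0.162   0.3261] [ 0.   -0.38  0.89]
90 [ 0.562  -0.1598  0.3165] [ 0.   -0.22  0.96]
100 [ 0.5619 -0.1592  0.3065] [ 0.   -0.05  1.  ]
```

Emit:
move_arm:
  commands:
    - {"claw": -1,"travel": [2.5,2.8,0],"turn": 0}
    - {"claw": -1,"travel": [2.5,2.8,0],"turn": 0}
    - {"claw": -1,"travel": [2.4,2.8,0],"turn": 0}
    - {"claw": -1,"travel": [0,0,2.5],"turn": 0}
    - {"claw": -1,"travel": [0,0,2.0],"turn": 0}

```text
time: 6.08
ee_pos: [0.571, -0.2672, 0.3669]
tcp_rot: [-180.0, 0.1, 4.0]
wrist_force: [-0.6, 0.8, -1.6]
opening: 0.0001
```

Emit:
move_arm:
  commands:
    - {"claw": -1,"travel": [0,0,0.6],"turn": 0}
    - {"claw": -1,"travel": [0,0,0],"turn": 0}

```text
time: 6.25
ee_pos: [0.5685, -0.2655, 0.3611]
tcp_rot: [-179.9, 0.2, 4.1]
wrist_force: [-0.6, 0.4, -0.8]
opening: 0.0001
```

```bash
python3 look.py a6; python3 -c "
from plan import *
o=status.get_obs();print(rel(o['ee_pos'],W([0,-.125,.363]),o))"|tail -1
```

```text
6.25 [ 0.56852951 -0.26551229  0.36111969] [-179.86469798    0.2269472     4.06092338] [-0.63020623  0.35854506 -0.8212741 ] [ 0.1 -1.9  3.   1.8 -0.  -0.1]
[0.05 0.03 0.17]
```

View pics/a6.png

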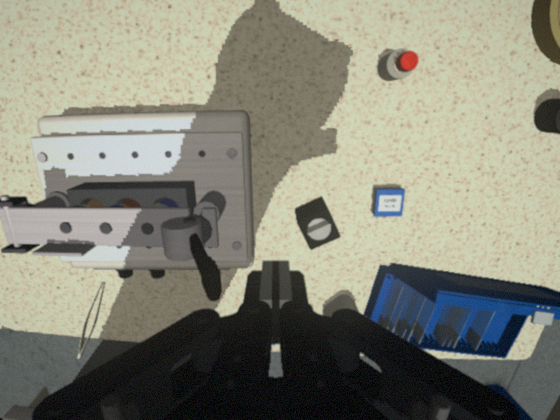

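View pics/a6s.png

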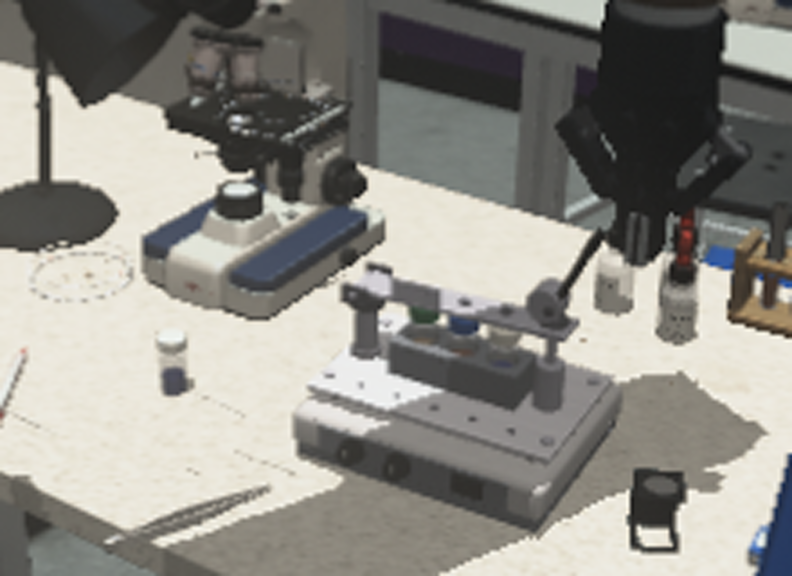

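The finger at (275,268) is level with the lever tip at (210,285) and clear of it to the right. Now I'll push the lever toward +y.

Emit:
move_arm:
  commands:
    - {"claw": -1,"travel": [0,-1.0,0.1],"turn": 0}
    - {"claw": -1,"travel": [0,-1.0,0],"turn": 0}
    - {"claw": -1,"travel": [0,-0.9,0],"turn": 0}
    - {"claw": -1,"travel": [0,-0.9,0],"turn": 0}
    - {"claw": -1,"travel": [0,0,0],"turn": 0}

```text
time: 6.77
ee_pos: [0.5658, -0.2265, 0.3636]
tcp_rot: [-180.0, -0.1, 4.1]
wrist_force: [-0.4, 0.9, 1.0]
opening: 0.0003
```

```bash
python3 look.py a7
```

```text
6.7667 [ 0.56583312 -0.22652232  0.36362441] [-1.79981002e+02 -6.01969960e-02  4.09799129e+00] [-0.3501944   0.85780514  1.02057043] [-1.2  1.3  0.5 -0.2 -0.2 -1.5]
```

View pics/a7s.png

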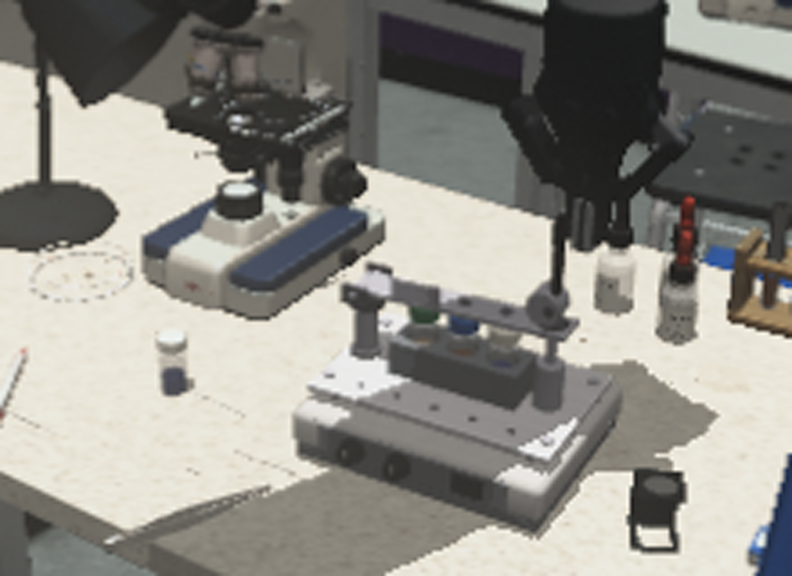

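View pics/a7.png

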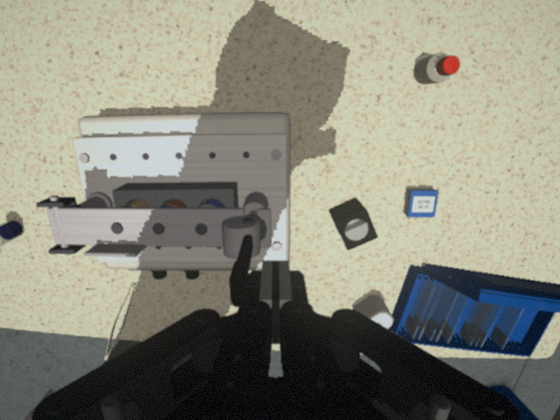

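The lever is nearly upright and moving with the finger. I'll carry on along its arc.

Emit:
move_arm:
  commands:
    - {"claw": -1,"travel": [0,-0.9,0],"turn": 0}
    - {"claw": -1,"travel": [0,-0.8,0],"turn": 0}
    - {"claw": -1,"travel": [0,-0.9,0.1],"turn": 0}
    - {"claw": -1,"travel": [0,-0.9,0.25],"turn": 0}
    - {"claw": -1,"travel": [0,-0.8,0.4],"turn": 0}

```text
time: 7.28
ee_pos: [0.563, -0.1848, 0.3552]
tcp_rot: [180.0, -0.0, 4.0]
wrist_force: [0.2, -3.0, 0.6]
opening: -0.0001
```

```bash
python3 look.py a8
```

```text
7.2833 [ 0.56298533 -0.18475843  0.35519825] [ 1.79977372e+02 -2.00511989e-02  4.01098978e+00] [ 0.23466678 -3.02847465  0.62617088] [  8.7  -5.7 -12.3  -6.6  -0.2   8.3]
```

View pics/a8s.png

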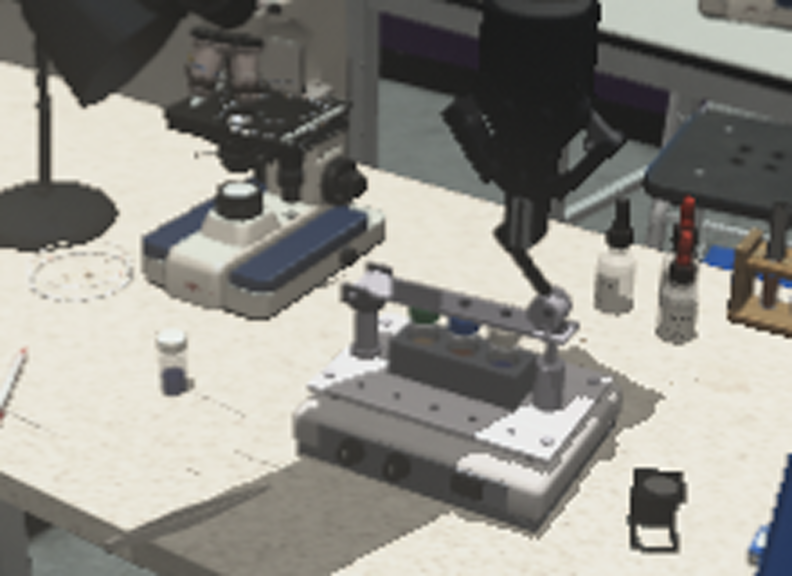

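The lever is at about 40° past upright, with the finger on its outer face. I'll keep going.

Emit:
move_arm:
  commands:
    - {"claw": -1,"travel": [0,-0.75,0.55],"turn": 0}
    - {"claw": -1,"travel": [0,-0.65,0.7],"turn": 0}
    - {"claw": -1,"travel": [0,-0.5,0.7],"turn": 0}
    - {"claw": -1,"travel": [0,0,0],"turn": 0}

```text
time: 7.72
ee_pos: [0.5614, -0.1657, 0.3337]
tcp_rot: [-179.9, 0.1, 4.1]
wrist_force: [-0.8, 0.2, -0.6]
opening: 0.0004
```

Emit:
move_arm:
  commands:
    - {"claw": -1,"travel": [0,-0.2,0.5],"turn": 0}
    - {"claw": -1,"travel": [0,-0.2,0.5],"turn": 0}
    - {"claw": -1,"travel": [0,0,0],"turn": 0}

```text
time: 7.97
ee_pos: [0.5613, -0.1625, 0.3246]
tcp_rot: [-180.0, 0.1, 4.0]
wrist_force: [-0.0, 0.3, -0.6]
opening: -0.0
```

```bash
python3 look.py a9
```

```text
7.9667 [ 0.56134721 -0.16248271  0.32458239] [-1.79959372e+02  5.09181738e-02  4.01320604e+00] [-0.02105178  0.31028427 -0.61672769] [-0.3  0.1  0.9  0.7  0.1 -0.5]
```

View pics/a9s.png

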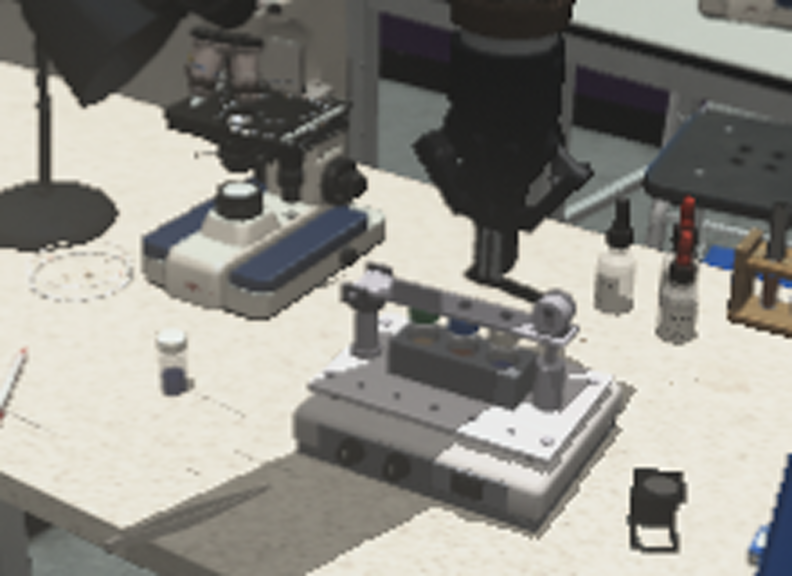

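Emit:
move_arm:
  commands:
    - {"claw": -1,"travel": [0,-0.1,0.4],"turn": 0}
    - {"claw": -1,"travel": [0,-0.1,0.3],"turn": 0}
    - {"claw": -1,"travel": [0,0,0.1],"turn": 0}
    - {"claw": -1,"travel": [0,0,0],"turn": 0}

```text
time: 8.4
ee_pos: [0.5613, -0.1607, 0.3175]
tcp_rot: [-180.0, -0.0, 4.0]
wrist_force: [-0.4, -0.2, 0.0]
opening: 0.0
```

Emit:
move_arm:
  commands:
    - {"claw": -1,"travel": [0,0,0.1],"turn": 0}
    - {"claw": -1,"travel": [0,0,0],"turn": 0}

```text
time: 8.57
ee_pos: [0.5612, -0.1607, 0.3174]
tcp_rot: [-180.0, -0.0, 4.0]
wrist_force: [-2.2, -0.0, 5.3]
opening: 0.0
```

Emit:
move_arm:
  commands:
    - {"claw": -1,"travel": [0,0,0.1],"turn": 0}
    - {"claw": -1,"travel": [0,0,0],"turn": 0}

```text
time: 8.73
ee_pos: [0.5611, -0.1607, 0.3173]
tcp_rot: [180.0, -0.1, 4.0]
wrist_force: [-3.0, 0.5, 11.2]
opening: 0.0005
```

Emit:
move_arm:
  commands:
    - {"claw": -1,"travel": [0,0,0.1],"turn": 0}
    - {"claw": -1,"travel": [0,0,0.1],"turn": 0}
    - {"claw": -1,"travel": [0,0,0],"turn": 0}
    - {"claw": -1,"travel": [0,0,0],"turn": 0}

```text
time: 9.07
ee_pos: [0.561, -0.1606, 0.3171]
tcp_rot: [180.0, -0.2, 4.0]
wrist_force: [-5.0, 2.0, 22.6]
opening: -0.0001
```

```bash
python3 look.py b1
```

```text
9.0667 [ 0.56098697 -0.16059249  0.31709545] [179.95394031  -0.20207318   4.01071775] [-4.97513644  2.01820597 22.5800534 ] [ 0.1 -0.   0.   0.  -0.1 -0. ]
```

View pics/b1s.png

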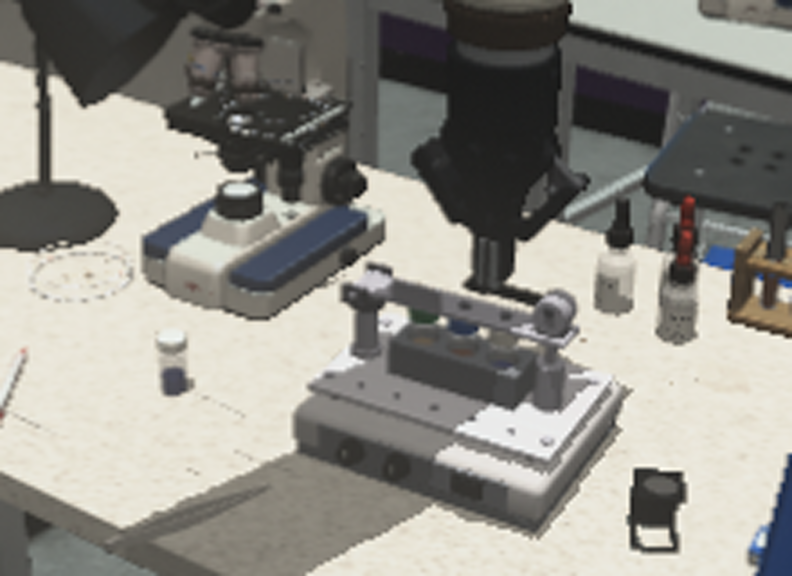

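The lever has met a stiff stop at the expected height, within 0.6 mm. Now I'll lift clear and check.

Emit:
move_arm:
  commands:
    - {"claw": -1,"travel": [0,0,-0.5],"turn": 0}
    - {"claw": -1,"travel": [0,0,-1.5],"turn": 0}
    - {"claw": -1,"travel": [0,0,-3],"turn": 0}
    - {"claw": -1,"travel": [-2,0,-3],"turn": 0}
    - {"claw": -1,"travel": [-3,0,-2],"turn": 0}

```text
time: 9.58
ee_pos: [0.5121, -0.1641, 0.415]
tcp_rot: [-180.0, -0.0, 4.1]
wrist_force: [0.3, -0.5, -0.3]
opening: 0.0002
```

Emit:
move_arm:
  commands:
    - {"claw": -1,"travel": [-3,0,0],"turn": 0}
    - {"claw": -1,"travel": [0,0,0],"turn": 0}
    - {"claw": -1,"travel": [0,0,0],"turn": 0}

```text
time: 9.83
ee_pos: [0.4805, -0.1664, 0.4144]
tcp_rot: [180.0, -0.1, 4.0]
wrist_force: [0.9, -0.8, -0.2]
opening: -0.0001
```

```bash
python3 look.py b2;python3 -c "
import cv2
i=cv2.imread('pics/b2.png');cv2.imwrite('pics/b2z.png',cv2.resize(i[60:260,150:400],None,fx=3,fy=3,interpolation=cv2.INTER_CUBIC))
from workcell import viewer
i=viewer.camera('scene');cv2.imwrite('pics/b2sz.png',cv2.resize(i[205:265,265:350],None,fx=9,fy=9,interpolation=cv2.INTER_CUBIC))"
```

```text
9.8333 [ 0.48048331 -0.16639749  0.41444911] [ 1.79983833e+02 -8.08604334e-02  3.95992740e+00] [ 0.90454188 -0.82075557 -0.17553689] [ 0.8  2.5  0.9 -0.9  0.   0.3]
```

View pics/b2z.png

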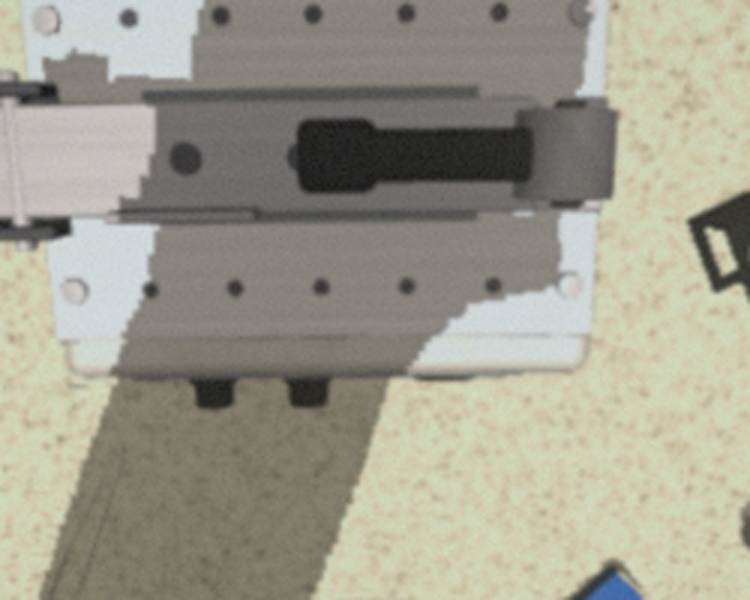

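View pics/b2sz.png

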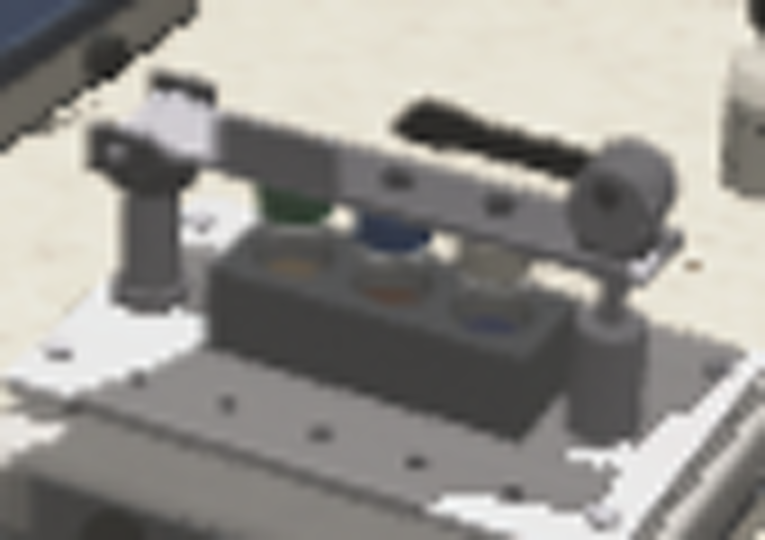

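The strap looks home and level on the three caps, with the lever lying over it (tip at (400,120), pivot at (610,190) in the scene zoom). I'll check the lever angle by projection.

```bash
python3 - <<'E' | tail -9
from plan import *
from workcell import viewer
p=viewer.camera_params("scene")
Z=lambda X:((proj(p,X)[0]-[265,205]+.5)*9).round(0)
print("pivot",Z(W([0,-.068,.14])), Z(W([-.0125,-.068,.14])))
for d in (70,75,80,85,90):
    b=np.radians(d);print(d,Z(W([0,-.068+.068*np.sin(b),.14+.068*np.cos(b)])),Z(W([-.009,-.068+.068*np.sin(b),.14+.068*np.cos(b)])))
E
```

```text
[ 1.53  1.15]
 [-2.7  -0.23]
 [-0.18  1.53]]
pivot [623. 178.] [604. 197.]
70 [419.  48.] [405.  61.]
75 [412.  65.] [398.  77.]
80 [407.  82.] [393.  94.]
85 [404.  99.] [390. 112.]
90 [402. 117.] [388. 130.]
```

Emit:
move_arm:
  commands:
    - {"claw": -1,"travel": [-3,0,-2],"turn": 0}
    - {"claw": -1,"travel": [-3,0,-2],"turn": 0}
    - {"claw": -1,"travel": [0,0,0],"turn": 0}
    - {"claw": -1,"travel": [0,0,0],"turn": 0}

```text
time: 10.32
ee_pos: [0.4216, -0.1707, 0.4546]
tcp_rot: [180.0, -0.1, 4.0]
wrist_force: [0.2, -0.5, 0.0]
opening: 0.0001
```

```bash
python3 - <<'E'
from workcell import viewer,bot,status
import cv2
i=viewer.camera("top");cv2.imwrite("pics/end.png",i)
print(status.get_obs()['time'],status.get_obs()['wrist_force']);bot.job_done()
E
```

```text
10.3667 [ 0.25210073  0.75618981 -0.1333794 ]
the job is handed in; nothing more can be done
```

View pics/end.png

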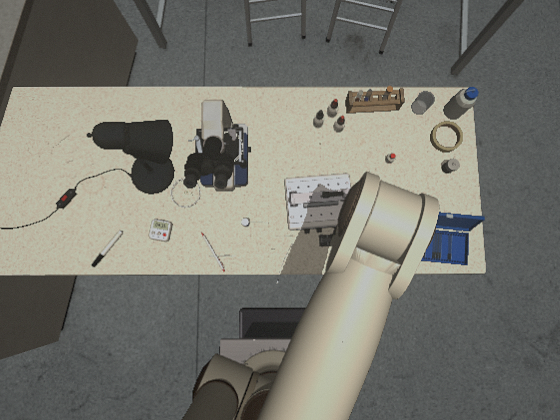

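The strap is home over the three vials and the cam lever is fully down. The hand is clear, and I handed the job in at about 10.4 s. With the shut fingertips I pushed the strap by its tab onto its stop, backed off, then pushed the lever over and down.

- **Strap:** the stop pushed back with about 14 N. Before I moved the lever, the image gave the strap's direction within about 0.01 rad of home. That difference is within the accuracy of my measurement.
- **Lever:** it met a hard stop at 22 N, with the tip within 1 mm of the height expected. Afterwards the lever in the scene picture matched the fully down (level) position.
- **Vials and bench:** the vials stand in their pockets under a nearly level strap. The other objects I could see had not moved. In the last top view the arm hid the right-hand side (tally counter, cover slips, eraser); those looked in place in the earlier wrist pictures.
- **Not checked:** I had no way to measure the force of the strap's buttons on the caps. I inferred it from the lever being fully down and the strap nearly level.

No check failed or disagreed.

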